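# Gauge the stoneware collars and sort them

## Task

Check the two stoneware collars from the ware board on the steel gauge pin, one at a time: slide a collar down over the pin as far as it will go, without forcing it, then take it off and sort it before testing the other. A collar that goes all the way down onto the brass seat belongs in the green tray, one that is stopped part-way by a ridge in its bore belongs in the red tray. Stand each collar upright on the floor of its tray, and leave everything else on the table as it is.

Things in the scene. Friction and masses are not known exactly. Their poses are not given: they have to be found in the camera images.
- collar_a: Collar: loose plain buff stoneware tube, outer diameter 44, height 60, bore 28, open at both ends, 120 g, upright on the ware board at first. Its bore is either clear or narrowed to 13 by a ridge 25 mm in from either end; outsides are alike, the gauge tells. Origin: centre of its underside; z up along its bore
- collar_b: The other collar: loose plain buff stoneware tube, outer diameter 44, height 60, bore 28, open at both ends, 120 g, upright on the ware board at first. Its bore is either clear or narrowed to 13 by a ridge 25 mm in from either end; outsides are alike, the gauge tells. Origin: centre of its underside; z up along its bore
- ware_board: fixed dark wooden board 240 x 110 x 12 on which the two collars stand, about 110 mm apart along its x. Origin: centre of underside
- gauge: fixed gauge: dark wooden base 80 x 80 x 12 with a round brass seat plate (diameter 48, 4 thick) and an upright steel pin, diameter 23, in its middle, rising 50 above the seat plate; the pin's top 5 mm taper to diameter 19. Origin: centre of underside
- gauge_seat (a point): centre of the top face of the brass seat plate, on the pin's axis, 16 above the table; a collar that fits has its underside here. A collar stopped by a ridge stands about 25 above it
- gauge_tip (a point): centre of the pin's top, 66 above the table
- tray_green: fixed, green square open tray 110 x 110 outside, 20 high, walls 4. Its origin is the centre of its underside, x and y along its sides
- tray_green_in (a point): centre of the green tray's inner floor; x and y along its sides
- tray_red: fixed, red square open tray 110 x 110 outside, 20 high, walls 4. Its origin is the centre of its underside, x and y along its sides
- tray_red_in (a point): centre of the red tray's inner floor; x and y along its sides
- bobbin: bystander, leave alone: black thread bobbin, diameter 36, 36 high, standing. Origin: centre of underside
- rib: bystander, leave alone: flat wooden potter's rib 90 x 45 x 7, lying. Origin: centre of underside
- brush: bystander, leave alone: brush 170 long, lying along its own x. Origin: on its underside near the middle
- bowl: bystander, leave alone: green glazed bowl, rim diameter 120, 65 high, two brown discs fixed in it. Origin: centre of underside
- vase: bystander, leave alone: clay vase, diameter 96, 135 high. Origin: centre of underside
- jar: bystander, leave alone: blue glaze jar with white cap, diameter 60, 75 high. Origin: centre of underside
- tool_pot: bystander, leave alone: terracotta pot, diameter 80, 95 high, with modelling sticks up to 140 high. Origin: centre of underside
Mind the look-alikes: they are no part of the job. Leave any orange or purple look-alike of the collar_a alone.

How it is judged:
By the outcome, as a careful person would: the job done as asked, in the order asked, and still so for the second after the job is handed in, with the robot touching nothing.
It also fails if it takes over 72 s, if anything falls off the work surface, if the arm or the gripper's body presses on something with over 40 N, if the wrist force passes 120 N, or if a joint passes its speed limit or range.

## Robot

A 6-joint arm with a two-finger parallel gripper is mounted at the origin on the work surface. World frame = base frame: x ahead of the robot, y to its left, z up, the work surface at z = 0. Lengths are in mm, angles in rad, forces in N, time in s.
With the tool pointing down it reaches from about 400 to 925 mm from the base axis. Payload 12.5 kg.
Tool frame: the origin (TCP) lies at the very end of the fingers, on their centre line; the grasp point (between the pads) lies behind it (env.grip_depth is the z of the grasp point in the tool frame, in mm); z points along the fingers, y is the line along which they close (so a half turn about z gives the same grasp; the last joint's range is limited). The gripper opens to 95 mm and grips with 3 to 60 N. Pads are 20 mm wide; open, the fingers measure 119 mm over their backs; the gripper's body (75 mm by 180 mm) begins 59 mm behind the grasp point.
Start: joints at [-1.376, 0.491, 1.559, -0, 1.092, -0.106], TCP at [185.201, -596.948, 214.661] pointing down, gripper open.
Joint ranges: [-3.1, 3.1], [-0.84, 2.19], [0.05, 2.79], [-1.13, 4.28], [0.06, 2.93], [-2.69, 2.69]. Speed limits (rad/s): [2.22, 2.22, 2.79, 3.14, 3.14, 3.14].

## Interface

Orientations are given as [roll, pitch, yaw] about the fixed x, y, z axes, in that order (R = Rz(yaw) Ry(pitch) Rx(roll)).
In Python, from cell import env, optics gives the robot as it stands.
- The arm moves only by the tool step_arm, never from a script. Its argument "moves" is a list of rows, each an object of numbers: "tx", "ty", "tz": the shift along the tool's x, y, z in mm; "roll": the turn about the tool's z in rad. In form: [{"tx": .., "ty": .., "tz": .., "roll": ..}, ...]. A call has 1 to 12 rows; each row is the pose to reach, as a shift and turn from the pose commanded when the call began, along the tool's axes at that moment; what a row does not reach only later rows make up. A row lasts 1/12 s, in which the tool goes at most 41.7 mm and 7.16 degrees, less where a joint would pass 70% of its speed; a pose out of reach is approached as far as the arm can. A call with a gripper value outside its range is refused whole. "grip" is the finger opening in mm, from 0 to 95.1, set as the call begins (left out, the last holds). The fingers move at their own pace and stop on an object; the grip force is fixed at half the most. Time passes only in rows, so rows that repeat a pose let the fingers close. It gives the time, the measured TCP pose, the force, the opening and the grip force at its end, in the units of the state.
- env.state(): the state, without advancing time (a new reading comes with each control period).
- optics.read_camera(name): name is "side" or "top" or "wrist"; returns a dict with "pixels" (400x640x3 uint8, blue, green, red), "mtx" (3x3 intrinsics, pixels), "dist" ([k1, k2, p1, p2, k3] as OpenCV has them; the pictures are not rectified), "view" (4x4, takes a point from world to camera coordinates). Camera axes: x right, y down, z forward; pixel columns grow to the right and rows downward; lengths in mm; the calibration is good to about 2 mm. A picture is of the moment at which its call begins. There is no depth.
- env.job_done(): hands the job in; it is judged then, once.
The state is a dict: "t": time; "joints": joint angles; "qvel": joint speeds; "tau": joint torques, N m; "eef_pos": TCP position; "tcp_rot": TCP orientation; "ft_force": force on the tool from outside, world axes, zero at the start; "moment": the same for the moment, N m; "opening": opening from 0.0 (shut) to 1.0 (fully open); "grip_force": force on a finger pad.
Only numpy, scipy, OpenCV 4.12 (cv2) and the standard library are available. Lean on these libraries where they do the work, as an engineer would, in place of code of your own. Each camera call takes 0.05 s, during which the arm holds its last target. There are 200 camera calls.

## Working session

There is one attempt and no reset: what is moved stays moved. The work goes in short steps, Python scripts to look and compute and a tool call to move; the robot and the scene stay as the last step left them, time stands still between calls to the robot, and variables do not carry over. Pictures are saved under pics/ and viewed, at most 10 in all, crops included, and the job is handed in when it is done.

Besides the shell and the picture viewer there is one more tool, called after "Emit:" as a command line: name --argument value ..., lists and objects as JSON in quotes. step_arm: Moves the arm, as the interface text tells. Its arguments: {"type":"object","properties":{"moves":{"type":"array"},"grip":{"type":"number"}},"required":["moves"]}

```bash
ls; mkdir -p pics; python3 - <<'E'
from cell import env, optics
import cv2
for n in ("top","side"):
    c=optics.read_camera(n); cv2.imwrite(f"pics/{n}0.png",c["pixels"]); print(n,c["mtx"].round(1).tolist(),c["dist"],c["view"].round(3).tolist())
print(env.state(), env.grip_depth)
E
```

```text
pics
top [[421.0, 0.0, 315.5], [0.0, 421.0, 198.1], [0.0, 0.0, 1.0]] [-0.08980438  0.          0.          0.          0.        ] [[-0.008, -1.0, 0.007, 0.219], [-0.998, 0.007, -0.056, 569.082], [0.056, -0.007, -0.998, 1421.672], [0.0, 0.0, 0.0, 1.0]]
side [[452.5, 0.0, 319.4], [0.0, 452.5, 194.8], [0.0, 0.0, 1.0]] [-0.11785833  0.          0.          0.          0.        ] [[0.958, -0.286, -0.018, -553.648], [-0.224, -0.706, -0.672, 181.295], [0.179, 0.648, -0.741, 1189.114], [0.0, 0.0, 0.0, 1.0]]
{'t': 0.1, 'joints': array([-1.37560442e+00,  4.91454443e-01,  1.55931764e+00, -1.04888477e-05,
        1.09166968e+00, -1.05615979e-01]), 'qvel': array([ 0.00055015, -0.00099543, -0.00386205,  0.00044103, -0.00048881,
       -0.00225816]), 'tau': array([ 3.75919364e-03, -6.13623405e+01, -2.58606219e+01,  6.94402051e-02,
        4.70024336e-02, -3.53914606e-05]), 'eef_pos': array([ 185.15855357, -596.76279069,  214.17244049]), 'tcp_rot': array([-3.14074729e+00, -8.02613355e-05,  3.00812693e-01]), 'ft_force': array([-0.19833234,  0.21811415,  0.478141  ]), 'moment': array([ 0.01333609, -0.028675  ,  0.02839707]), 'grip_force': 0.0, 'opening': 0.9980932945628136} -18.8
```

View pics/top0.png

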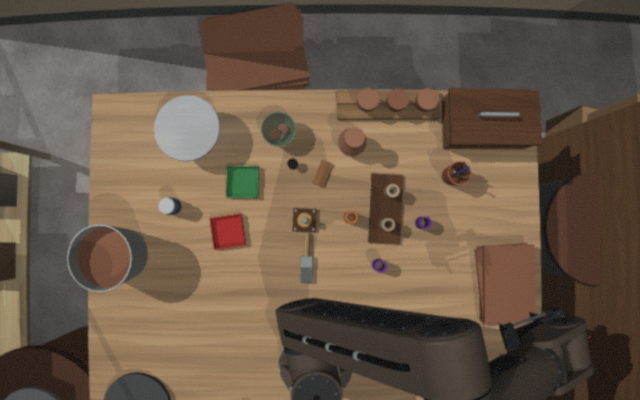

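View pics/side0.png

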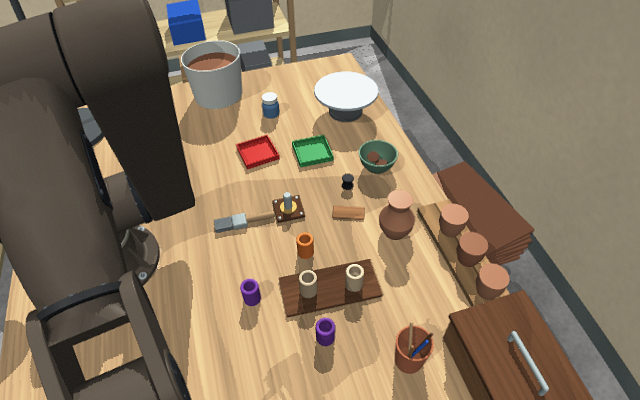

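The top view shows:
- buff collars on the dark board at about (393,191) and (388,225)
- an orange tube at (351,217), and purple tubes at (423,223) and (380,266)
- the gauge at (306,220)
- the green tray at (243,182) and the red tray at (228,232)
- the brush just below the gauge, at (307,260)

In the side view the buff collars are at (308,284) and (355,277). Only these two are plain buff and on the ware board. The orange and purple tubes are look-alikes standing on the table.

I'll measure these and confirm with an enlarged crop.

```bash
cat > h.py <<'E'
from cell import env, optics
import cv2, numpy as np
def und(c,uv): return cv2.undistortPoints(np.float64(uv).reshape(-1,1,2),c["mtx"],c["dist"])[:,0]
def plane(c,uv,z):
    R,t=c["view"][:3,:3],c["view"][:3,3]; o=-R.T@t
    d=np.c_[und(c,uv),np.ones(len(np.reshape(uv,(-1,2))))]@R
    return o+d*((z-o[2])/d[:,2])[:,None]
def proj(c,p):
    R,t=c["view"][:3,:3],c["view"][:3,3]
    return cv2.projectPoints(np.float64(p).reshape(-1,1,3),cv2.Rodrigues(R)[0],t,c["mtx"],c["dist"])[0][:,0]
def comps(m,amin=20):
    n,l,s,ce=cv2.connectedComponentsWithStats(m.astype(np.uint8))
    return [(s[i],ce[i],l==i) for i in range(1,n) if s[i,4]>=amin]
def outline(m): return max(cv2.findContours(m.astype(np.uint8),cv2.RETR_EXTERNAL,cv2.CHAIN_APPROX_NONE)[0],key=cv2.contourArea)[:,0]
E
python3 - <<'E'
from h import *
c=optics.read_camera("top"); im=c["pixels"]; hsv=cv2.cvtColor(im,cv2.COLOR_BGR2HSV); H,S,V=cv2.split(hsv)
for n,m in (("green",(H>50)&(H<80)&(S>140)),("red",((H<5)|(H>175))&(S>190)&(V>60))):
    for s,ce,l in comps(m,300):
        P=plane(c,outline(l),20); r=cv2.minAreaRect(P[:,:2].astype(np.float32)); print(n,s[4],r)
# board
m=(V<85)&(H<20); m[:, :365]=0; m[:,410:]=0; m[:170]=0; m[250:]=0
for s,ce,l in comps(m,500):
    print("board",s,cv2.minAreaRect(plane(c,outline(l),12)[:,:2].astype(np.float32)))
m=(V<85)&(H<20); m[:, :288]=0; m[:,322:]=0; m[:203]=0; m[235:]=0
for s,ce,l in comps(m,150):
    print("gauge",s,cv2.minAreaRect(plane(c,outline(l),12)[:,:2].astype(np.float32)))
m=(V>105)&(S<130); 
for s,ce,l in comps(m,20):
    if 365<ce[0]<410 and 170<ce[1]<250:
        (x,y),r=cv2.minEnclosingCircle(outline(l)); print("collar",s,ce,x,y,r,plane(c,[[x,y]],72))
cr=[cv2.resize(im[170:250,285:435],None,fx=5,fy=5,interpolation=cv2.INTER_CUBIC)]
cv2.imwrite("pics/crop1.png",cv2.convertScaleAbs(cr[0],alpha=1.5))
E
```

```text
board [ 369  174   34   69 1472] ((532.715087890625, -245.05010986328125), (112.02678680419922, 230.83242797851562), 86.24898529052734)
gauge [293 209  24  23 248] ((494.72113037109375, 32.79219055175781), (77.34302520751953, 75.81228637695312), 85.60182189941406)
collar [385 183  15  15 134] [392.41044776 189.91044776] 392.25 189.75 7.288790225982666 [[ 591.62226699 -257.08891901   72.        ]]
collar [381 218  14  14 106] [387.54716981 223.95283019] 387.5 224.0 7.159010887145996 [[ 478.99098329 -239.42834927   72.        ]]
```

View pics/crop1.png

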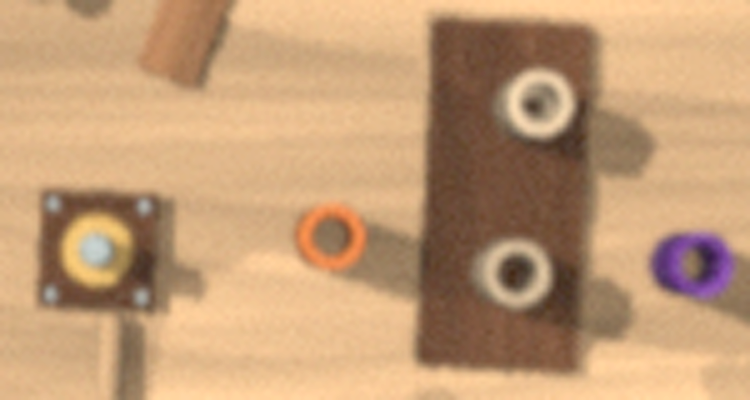

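The crop confirms the two buff collars on the board, at full-image (393,191) and (388,224). The orange tube (crop (331,237)) and purple tube (crop (693,265)) are the look-alikes. Moving over the near collar and squaring the tool to the world axes.

Emit:
step_arm --moves '[{"tx":97,"ty":-64,"tz":-1,"roll":0.1},{"tx":193,"ty":-127,"tz":-3,"roll":0.2},{"tx":290,"ty":-191,"tz":-4,"roll":0.3},{"tx":387,"ty":-255,"tz":-5,"roll":0.301},{"tx":387,"ty":-255,"tz":-5,"roll":0.301},{"tx":387,"ty":-255,"tz":-5,"roll":0.301},{"tx":387,"ty":-255,"tz":-5,"roll":0.301},{"tx":387,"ty":-255,"tz":-5,"roll":0.301},{"tx":387,"ty":-255,"tz":-5,"roll":0.301},{"tx":387,"ty":-255,"tz":-5,"roll":0.301},{"tx":387,"ty":-255,"tz":-5,"roll":0.301},{"tx":387,"ty":-255,"tz":-5,"roll":0.301}]' --grip 75

```text
t: 1.15
eef_pos: [482.0, -234.4, 219.7]
tcp_rot: [-3.141, -0.001, 0.004]
ft_force: [0.7, -0.5, 0.2]
opening: 0.787
grip_force: 0.0
```

Emit:
step_arm --moves '[{"tx":0},{"tx":0},{"tx":0}]'

```text
validation failed for argument at $.mo...
```

```bash
python3 - <<'E'
from h import *
c=optics.read_camera("wrist"); s=env.state(); print(s["eef_pos"],s["tcp_rot"],s["joints"])
R=c["view"][:3,:3]; print("campos",-R.T@c["view"][:3,3], "fwd",R[2], c["mtx"][0,0])
cv2.imwrite("pics/w1.png",c["pixels"])
print("proj collar tops",proj(c,[[479,-239,72],[592,-257,72]]))
c=optics.read_camera("top"); im=c["pixels"]
for p in ((243,182),(228,232),(243,170),(228,220)): print(im[p[1],p[0]],cv2.cvtColor(im[p[1]:p[1]+1,p[0]:p[0]+1],cv2.COLOR_BGR2HSV))
f=im.astype(int)
for n,m in (("green",f[...,1]-f[...,2]>25),("red",f[...,2]-f[...,1]>90)):
    for st,ce,l in comps(m,400):
        print(n,st,ce,cv2.minAreaRect(plane(c,outline(l),20)[:,:2].astype(np.float32)))
E
```

```text
[ 481.13709651 -235.72191946  219.49954428] [-3.14127402e+00 -1.14640914e-04  4.17094329e-03] [-5.79035871e-01  3.59199319e-01  1.77113553e+00  3.88290928e-04
  1.01133762e+00  9.87383405e-01]
campos [ 565.85617876 -234.64599375  390.02841736] fwd [-0.29337922 -0.00131726 -0.95599524] 356.8169021484291
proj collar tops [[320.23146179 194.56763173]
 [343.01352347  63.27413449]]
[ 64 108  51] [[[ 67 135 108]]]
[ 41  43 146] [[[  1 183 146]]]
[ 65 107  53] [[[ 67 129 107]]]
[ 44  45 147] [[[  0 179 147]]]
green [227 166  32  32 964] [242.31846473 181.57157676] ((627.6517333984375, 245.4423370361328), (106.81339263916016, 106.4598159790039), 89.57148742675781)
red [217 216  27  32 671] [230.00149031 231.9880775 ] ((456.1254577636719, 287.659912109375), (94.89466094970703, 85.15174102783203), 9.147186279296875)
```

View pics/w1.png

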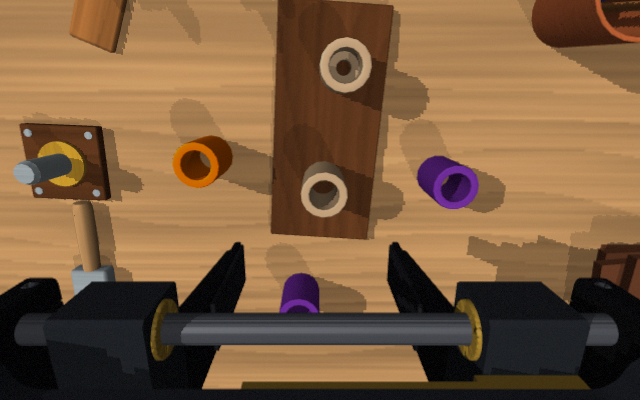

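The wrist view shows the near collar's rim at (324,194), the far collar at (345,65), and the pin tip at (27,173) with its seat at (62,163). Measuring rims and gauge from here.

```bash
python3 - <<'E'
from h import *
c=optics.read_camera("wrist"); im=c["pixels"]; hsv=cv2.cvtColor(im,cv2.COLOR_BGR2HSV); H,S,V=cv2.split(hsv)
print(im[194,305],im[65,325],im[173,27],im[160,70])
m=((V>170)&(S<90)); 
for s,ce,l in comps(m,200):
    if not 270<ce[0]<395 or ce[1]>240: continue
    e=outline(l); P=plane(c,e,72)[:,:2].astype(np.float32); print("rim",s,ce,cv2.minEnclosingCircle(P))
    cs,h=cv2.findContours(l.astype(np.uint8),cv2.RETR_CCOMP,cv2.CHAIN_APPROX_NONE)
    for k,q in enumerate(cs):
        if h[0,k,3]>=0 and len(q)>30: print(" bore",cv2.fitEllipse(plane(c,q[:,0],72)[:,:2].astype(np.float32)))
# gauge seat in wrist & base
m=(H>15)&(H<32)&(S>150); m[:,110:]=0
for s,ce,l in comps(m,200): print("seat",s,ce,cv2.minEnclosingCircle(plane(c,outline(l),16)[:,:2].astype(np.float32)))
m=(V<110)&(S>90); m[:,130:]=0; m[:115]=0; m[205:]=0
for s,ce,l in comps(m,500): print("base",s,cv2.minAreaRect(plane(c,outline(l),12)[:,:2].astype(np.float32)))
# top & side of the tip
t=optics.read_camera("top")
f=t["pixels"].astype(int); m=(f[...,0]-f[...,2]>-10)&(f.sum(2)>330); m[:, :295]=0;m[:,316:]=0;m[:209]=0;m[231:]=0
for s,ce,l in comps(m,5): print("tip top",s,ce,plane(t,[ce],66))
E
```

```text
[ 88 114 141] [ 82 108 132] [163 160 153] [ 28 101 135]
seat [  33  139   50   46 1086] [ 62.36464088 160.01473297] ((496.5365905761719, 33.61796951293945), 25.53500747680664)
base [  16  121   92   84 3894] ((493.00115966796875, 30.834230422973633), (84.67135620117188, 87.99132537841797), 87.94000244140625)
tip top [302 217   5   5  20] [303.9  219.45] [[496.26072932  34.93160527  66.        ]]
```

```bash
python3 - <<'E'
from h import *
c=optics.read_camera("wrist"); im=c["pixels"]; hsv=cv2.cvtColor(im,cv2.COLOR_BGR2HSV); H,S,V=cv2.split(hsv)
print(hsv[194,298:352:3].tolist())
for lim in (145,160,175):
  m=(V>lim)&(S<110); m[:, :285]=0;m[:,380:]=0;m[240:]=0
  for s,ce,l in comps(m,200):
    print(lim,"rim",s,ce,cv2.minEnclosingCircle(plane(c,outline(l),72)[:,:2].astype(np.float32)))
    cs,h=cv2.findContours(l.astype(np.uint8),cv2.RETR_CCOMP,cv2.CHAIN_APPROX_NONE)
    for k,q in enumerate(cs):
        if h[0,k,3]>=0 and len(q)>30: print(" bore",cv2.fitEllipse(plane(c,q[:,0],72)[:,:2].astype(np.float32)))
E
```

```text
[[16, 93, 195], [16, 93, 191], [15, 96, 82], [17, 94, 68], [16, 98, 70], [15, 90, 74], [16, 92, 72], [16, 99, 75], [14, 99, 72], [16, 101, 68], [16, 100, 64], [17, 97, 118], [17, 93, 179], [16, 92, 193], [16, 93, 187], [12, 195, 64], [11, 175, 67], [11, 172, 71]]
145 rim [ 313   32   52   56 1216] [338.85444079  59.63486842] ((590.7245483398438, -258.6953430175781), 21.389934539794922)
 bore ((590.8080444335938, -258.749267578125), (29.125404357910156, 29.416810989379883), 45.64011001586914)
145 rim [295 169  47  45 896] [318.22098214 190.59263393] ((478.7304992675781, -241.9450225830078), 21.386384963989258)
 bore ((478.76434326171875, -241.9766082763672), (29.150033950805664, 29.534326553344727), 39.87971496582031)
160 rim [ 314   33   51   55 1156] [338.84948097  59.4550173 ] ((590.7283935546875, -258.8026428222656), 21.198827743530273)
 bore ((590.7073364257812, -258.77081298828125), (29.475536346435547, 29.757566452026367), 20.639537811279297)
160 rim [296 169  46  45 835] [318.27065868 190.79520958] ((478.677490234375, -242.18472290039062), 21.126468658447266)
 bore ((478.74090576171875, -241.95809936523438), (29.595069885253906, 30.080121994018555), 40.383174896240234)
175 rim [ 314   33   51   55 1086] [338.8305709   59.47237569] ((590.729248046875, -258.887939453125), 20.952163696289062)
 bore ((590.7489624023438, -258.7699279785156), (29.7495174407959, 30.30392074584961), 8.918473243713379)
175 rim [296 169  45  44 772] [318.12953368 190.62305699] ((478.69586181640625, -242.0994415283203), 20.997299194335938)
 bore ((478.77044677734375, -242.07066345214844), (30.11147689819336, 30.593311309814453), 28.185388565063477)
```

Emit:
step_arm --moves '[{"tx":0,"ty":2,"tz":30,"roll":0},{"tx":0,"ty":2,"tz":65,"roll":0},{"tx":0,"ty":2,"tz":100,"roll":0},{"tx":0,"ty":2,"tz":130,"roll":0},{"tx":0,"ty":2,"tz":155,"roll":0},{"tx":0,"ty":2,"tz":172,"roll":0},{"tx":0,"ty":2,"tz":182,"roll":0},{"tx":0,"ty":2,"tz":186,"roll":0},{"tx":0,"ty":2,"tz":186,"roll":0},{"tx":0,"ty":2,"tz":186,"roll":0}]'

```text
t: 2.23
eef_pos: [479.4, -241.4, 34.4]
tcp_rot: [3.141, -0.001, -0.001]
ft_force: [-0.1, -0.1, -0.0]
opening: 0.79
grip_force: 0.0
```

Emit:
step_arm --moves '[{"tx":0,"ty":0,"tz":0,"roll":0},{"tx":0,"ty":0,"tz":0,"roll":0},{"tx":0,"ty":0,"tz":0,"roll":0},{"tx":0,"ty":0,"tz":0,"roll":0},{"tx":0,"ty":0,"tz":0,"roll":0},{"tx":0,"ty":0,"tz":0,"roll":0},{"tx":0,"ty":0,"tz":0,"roll":0},{"tx":0,"ty":0,"tz":0,"roll":0}]' --grip 30

```text
t: 2.9
eef_pos: [479.4, -240.8, 33.9]
tcp_rot: [3.141, -0.0, -0.0]
ft_force: [-0.4, -1.3, 5.4]
opening: 0.461
grip_force: 30.0
```

Emit:
step_arm --moves '[{"tx":0,"ty":0,"tz":-10,"roll":0},{"tx":0,"ty":0,"tz":-35,"roll":0},{"tx":0,"ty":0,"tz":-70,"roll":0},{"tx":0,"ty":0,"tz":-110,"roll":0},{"tx":2,"ty":-30,"tz":-110,"roll":0},{"tx":4,"ty":-65,"tz":-110,"roll":0},{"tx":6,"ty":-105,"tz":-110,"roll":0},{"tx":8,"ty":-145,"tz":-110,"roll":0},{"tx":11,"ty":-185,"tz":-110,"roll":0},{"tx":13,"ty":-225,"tz":-110,"roll":0},{"tx":15,"ty":-255,"tz":-110,"roll":0},{"tx":16,"ty":-270,"tz":-110,"roll":0}]'

```text
t: 3.9
eef_pos: [494.9, 32.4, 144.1]
tcp_rot: [-3.141, 0.0, 0.002]
ft_force: [-0.3, -0.3, -0.6]
opening: 0.461
grip_force: 30.0
```

Emit:
step_arm --moves '[{"tx":0,"ty":-5,"tz":0,"roll":0},{"tx":0,"ty":-5,"tz":0,"roll":0},{"tx":0,"ty":-5,"tz":0,"roll":0},{"tx":0,"ty":-5,"tz":0,"roll":0},{"tx":0,"ty":-5,"tz":0,"roll":0}]'

```text
t: 4.32
eef_pos: [495.3, 33.2, 143.7]
tcp_rot: [3.141, 0.0, -0.002]
ft_force: [-0.1, -0.0, -0.9]
opening: 0.458
grip_force: 30.0
```

```bash
python3 - <<'E'
from h import *
s=env.state(); print(s["eef_pos"],s["tcp_rot"],s["ft_force"],s["grip_force"],s["opening"])
c=optics.read_camera("wrist"); im=c["pixels"]; H,S,V=cv2.split(cv2.cvtColor(im,cv2.COLOR_BGR2HSV))
d=optics.read_camera("side"); t=optics.read_camera("top")
z=s["eef_pos"][2]+39
m=(V>145)&(S<110)&(H<25)
for st,ce,l in comps(m,400):
    P=plane(c,outline(l),z)[:,:2].astype(np.float32); print(st,ce,cv2.minEnclosingCircle(P))
    cs,h=cv2.findContours(l.astype(np.uint8),cv2.RETR_CCOMP,cv2.CHAIN_APPROX_NONE)
    for k,q in enumerate(cs):
        if h[0,k,3]>=0 and len(q)>30: print(" bore",cv2.fitEllipse(plane(c,q[:,0],z)[:,:2].astype(np.float32)))
u=proj(d,[[496,34,66]])[0].astype(int); print(u)
a=cv2.resize(d["pixels"][u[1]-75:u[1]+40,u[0]-60:u[0]+60],None,fx=3.3,fy=3.3,interpolation=cv2.INTER_CUBIC)
b=cv2.resize(im[100:400,120:520],(400,300)); k=np.zeros((580,800,3),np.uint8); k[:a.shape[0],:a.shape[1]]=a; k[:300,400:]=b
cv2.imwrite("pics/p1.png",k)
E
```

```text
[495.33215677  33.1655521  143.65300585] [ 3.14145664e+00  6.18324160e-05 -1.83870164e-03] [-0.08082597 -0.00369078 -0.86149526] 29.99973664060235 0.4583811075269312
[278 259  52  23 504] [299.71825397 268.78174603] ((512.5673828125, 37.670021057128906), 10.799293518066406)
[287 195]
```

View pics/p1.png

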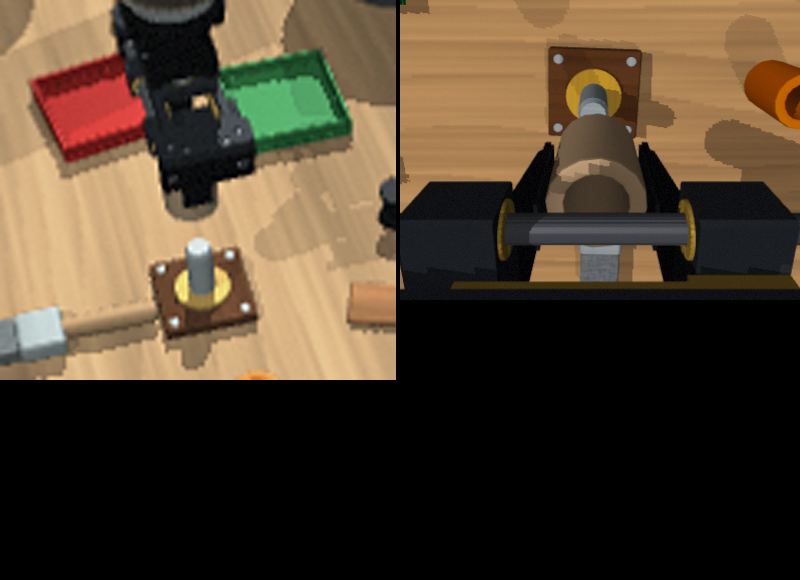

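The side crop shows the collar hanging upright above the pin, whose tip is at crop (200,243). The wrist crop shows the pin, the seat at (593,93) and four screws around it. I'll locate the pin from the screws and seat, and the collar from its lower rim.

```bash
python3 - <<'E'
from h import *
c=optics.read_camera("wrist"); im=c["pixels"]; H,S,V=cv2.split(cv2.cvtColor(im,cv2.COLOR_BGR2HSV))
g=(V>110)&(S<60); g[:140]=0; g[240:]=0; g[:,:260]=0; g[:,370:]=0
pts=[]
for st,ce,l in comps(g,6): print("screw",st,plane(c,[ce],13)[0].round(1))
m=(H>15)&(H<32)&(S>150); m[:140]=0;m[240:]=0
for st,ce,l in comps(m,200):
    P=plane(c,outline(l),16)[:,:2].astype(np.float32); print("seat",st,cv2.minEnclosingCircle(P))
z=env.state()["eef_pos"][2]-21
for x,y in ((495.3,33.2),): 
  a=np.linspace(0,2*np.pi,8,endpoint=False); print(proj(c,np.c_[x+22*np.cos(a),y+22*np.sin(a),0*a+z]).round(1).tolist())
# collar mask: buff shading S 70..130
print([im[r,318].tolist() for r in range(208,226,2)])
print([ (u,im[232,u].tolist()) for u in list(range(272,290,2))+list(range(352,370,2))])
E
```

```text
screw [274 154   9  10  66] [528.5  64.9  13. ]
screw [347 157  10  10  70] [526.2   2.7  13. ]
screw [299 198  28  19 335] [484.7  37.4  13. ]
screw [274 224   9   8  58] [466.3  67.   13. ]
screw [346 226   6   7  27] [465.1   3.2  13. ]
seat [ 286  168   56   50 1408] ((496.64678955078125, 34.7577018737793), 24.735645294189453)
seat [497 175  52  54 419] ((490.77569580078125, -144.76548767089844), 24.097763061523438)
[[315.3, 211.0], [288.0, 221.8], [277.6, 247.0], [289.2, 271.1], [315.4, 280.8], [341.6, 271.1], [353.2, 246.9], [342.7, 221.7]]
[[160, 158, 147], [155, 153, 144], [156, 153, 146], [65, 80, 92], [52, 69, 86], [56, 73, 87], [52, 71, 88], [54, 72, 87], [54, 72, 88]]
[(272, [22, 43, 78]), (274, [26, 45, 79]), (276, [29, 48, 80]), (278, [58, 67, 90]), (280, [32, 51, 80]), (282, [44, 64, 91]), (284, [68, 91, 110]), (286, [68, 92, 112]), (288, [71, 91, 112]), (352, [23, 44, 80]), (354, [27, 46, 81]), (356, [36, 57, 81]), (358, [58, 88, 118]), (360, [59, 91, 120]), (362, [59, 89, 119]), (364, [57, 89, 117]), (366, [72, 113, 150]), (368, [82, 131, 172])]
```

```bash
cat > arc.py <<'E'
from h import *
def arc(show=True):
    """centre (world xy as the wrist camera sees it) of the held collar's lower rim"""
    from scipy.optimize import least_squares
    c=optics.read_camera("wrist"); im=c["pixels"]; B,G,R=[im[...,i].astype(int) for i in range(3)]; S=1-B/np.maximum(R,1)
    p=env.state()["eef_pos"]; z=p[2]-21
    m=(S>.3)&(S<.5)&(R>60)&(R<135); m=cv2.morphologyEx(m.astype(np.uint8),cv2.MORPH_OPEN,np.ones((3,3)))
    pts=[]
    a=np.linspace(-1.25,1.25,31)
    for th in a:                       # walk inward from outside along +x side of rim
        rr=np.arange(32,12,-.25); q=proj(c,np.c_[p[0]+rr*np.cos(th),p[1]+rr*np.sin(th),0*rr+z]).round().astype(int)
        v=m[q[:,1].clip(0,399),q[:,0].clip(0,639)]
        k=[i for i in range(len(v)-12) if v[i:i+12].all()]
        if k and k[0]>0: r=rr[k[0]]; pts.append([p[0]+r*np.cos(th),p[1]+r*np.sin(th)])
    pts=np.array(pts)
    s=least_squares(lambda x:np.hypot(*(pts-x).T)-22,p[:2],loss="soft_l1"); print(len(pts),"collar",s.x.round(1),"resid",abs(s.fun).mean().round(2),"tcp",p.round(1),"off",(s.x-p[:2]).round(1))
if __name__=="__main__": arc()
E
python3 arc.py
```

```text
31 collar [493.3  33.2] resid 0.26 tcp [495.4  33.8 143.6] off [-2.  -0.6]
```

Emit:
step_arm --moves '[{"tx":2,"ty":-1,"tz":0,"roll":0},{"tx":2,"ty":-1,"tz":20,"roll":0},{"tx":2,"ty":-1,"tz":40,"roll":0},{"tx":2,"ty":-1,"tz":50,"roll":0},{"tx":2,"ty":-1,"tz":53,"roll":0},{"tx":2,"ty":-1,"tz":56,"roll":0},{"tx":2,"ty":-1,"tz":59,"roll":0},{"tx":2,"ty":-1,"tz":62,"roll":0},{"tx":2,"ty":-1,"tz":63,"roll":0},{"tx":2,"ty":-1,"tz":63,"roll":0}]'

```text
t: 5.4
eef_pos: [497.4, 35.2, 80.8]
tcp_rot: [3.141, -0.0, -0.0]
ft_force: [-0.7, 0.3, -1.0]
opening: 0.462
grip_force: 30.0
```

```bash
python3 arc.py; python3 - <<'E'
from h import *
s=env.state(); print(s["eef_pos"],s["ft_force"],s["moment"])
E
```

```text
31 collar [495.5  34.8] resid 0.32 tcp [497.4  35.3  80.9] off [-2.  -0.4]
[497.44328457  35.25611099  80.85648773] [-0.77861469  0.28762317 -1.46204447] [0.01805789 0.02683429 0.00981565]
```

Emit:
step_arm --moves '[{"tx":0,"ty":0,"tz":4,"roll":0},{"tx":0,"ty":0,"tz":8,"roll":0},{"tx":0,"ty":0,"tz":12,"roll":0},{"tx":0,"ty":0,"tz":15,"roll":0},{"tx":0,"ty":0,"tz":16,"roll":0},{"tx":0,"ty":0,"tz":16,"roll":0}]'

```text
t: 5.95
eef_pos: [497.2, 35.2, 64.2]
tcp_rot: [3.142, 0.001, -0.0]
ft_force: [-0.2, 1.2, -1.8]
opening: 0.462
grip_force: 30.0
```

Emit:
step_arm --moves '[{"tx":0,"ty":0,"tz":1,"roll":0},{"tx":0,"ty":0,"tz":2,"roll":0},{"tx":0,"ty":0,"tz":3,"roll":0},{"tx":0,"ty":0,"tz":3,"roll":0}]'

```text
t: 6.28
eef_pos: [497.3, 35.3, 61.5]
tcp_rot: [3.142, 0.0, -0.0]
ft_force: [0.5, -0.5, -1.5]
opening: 0.459
grip_force: 30.0
```

Emit:
step_arm --moves '[{"tx":0,"ty":0,"tz":1,"roll":0},{"tx":0,"ty":0,"tz":2,"roll":0},{"tx":0,"ty":0,"tz":2,"roll":0}]'

```text
t: 6.53
eef_pos: [497.3, 35.3, 59.5]
tcp_rot: [3.142, 0.0, -0.0]
ft_force: [0.1, 0.7, -0.3]
opening: 0.457
grip_force: 30.0
```

Emit:
step_arm --moves '[{"tx":0,"ty":0,"tz":2,"roll":0},{"tx":0,"ty":0,"tz":4,"roll":0},{"tx":0,"ty":0,"tz":5,"roll":0},{"tx":0,"ty":0,"tz":6,"roll":0},{"tx":0,"ty":0,"tz":6,"roll":0}]'

```text
t: 6.95
eef_pos: [497.2, 35.2, 53.4]
tcp_rot: [3.142, 0.0, -0.0]
ft_force: [-0.5, -0.7, -2.0]
opening: 0.46
grip_force: 30.0
```

Emit:
step_arm --moves '[{"tx":0,"ty":0,"tz":1,"roll":0},{"tx":0,"ty":0,"tz":2,"roll":0},{"tx":0,"ty":0,"tz":3,"roll":0},{"tx":0,"ty":0,"tz":3,"roll":0}]'

```text
t: 7.28
eef_pos: [497.3, 35.2, 50.4]
tcp_rot: [3.142, 0.0, -0.0]
ft_force: [0.5, -0.0, -1.0]
opening: 0.46
grip_force: 30.0
```

Emit:
step_arm --moves '[{"tx":0,"ty":0,"tz":1,"roll":0},{"tx":0,"ty":0,"tz":2,"roll":0},{"tx":0,"ty":0,"tz":3,"roll":0},{"tx":0,"ty":0,"tz":3,"roll":0}]'

```text
t: 7.62
eef_pos: [497.3, 35.2, 47.4]
tcp_rot: [3.142, 0.0, -0.0]
ft_force: [-0.3, -0.0, -0.8]
opening: 0.457
grip_force: 30.0
```

Emit:
step_arm --moves '[{"tx":0,"ty":0,"tz":3,"roll":0},{"tx":0,"ty":0,"tz":6,"roll":0},{"tx":0,"ty":0,"tz":7,"roll":0},{"tx":0,"ty":0,"tz":8,"roll":0},{"tx":0,"ty":0,"tz":8,"roll":0}]'

```text
t: 8.03
eef_pos: [497.2, 35.2, 39.4]
tcp_rot: [3.142, 0.0, -0.0]
ft_force: [-0.5, 0.3, -1.1]
opening: 0.458
grip_force: 30.0
```

Emit:
step_arm --moves '[{"tx":0,"ty":0,"tz":0.5,"roll":0},{"tx":0,"ty":0,"tz":1,"roll":0},{"tx":0,"ty":0,"tz":1,"roll":0}]'

```text
t: 8.28
eef_pos: [497.3, 35.3, 38.6]
tcp_rot: [3.142, -0.0, -0.0]
ft_force: [-0.0, 0.6, -0.8]
opening: 0.458
grip_force: 30.0
```

Emit:
step_arm --moves '[{"tx":0,"ty":0,"tz":0.5,"roll":0},{"tx":0,"ty":0,"tz":1,"roll":0},{"tx":0,"ty":0,"tz":1,"roll":0}]'

```text
t: 8.53
eef_pos: [497.4, 35.2, 37.9]
tcp_rot: [3.141, -0.0, -0.0]
ft_force: [-0.8, -0.7, 3.3]
opening: 0.46
grip_force: 30.0
```

The near collar went fully onto the seat: light contact at an underside height of 16 and no stop on the way. It belongs in the green tray.

Emit:
step_arm --moves '[{"tx":0,"ty":0,"tz":-10,"roll":0},{"tx":0,"ty":0,"tz":-30,"roll":0},{"tx":0,"ty":0,"tz":-55,"roll":0},{"tx":0,"ty":0,"tz":-85,"roll":0},{"tx":0,"ty":0,"tz":-90,"roll":0},{"tx":20,"ty":-30,"tz":-90,"roll":0},{"tx":40,"ty":-62,"tz":-90,"roll":0},{"tx":60,"ty":-95,"tz":-90,"roll":0},{"tx":80,"ty":-128,"tz":-90,"roll":0},{"tx":100,"ty":-161,"tz":-90,"roll":0},{"tx":120,"ty":-193,"tz":-90,"roll":0},{"tx":130,"ty":-210,"tz":-90,"roll":0}]'

```text
t: 9.53
eef_pos: [628.6, 248.6, 127.5]
tcp_rot: [-3.141, -0.001, 0.001]
ft_force: [-0.1, 0.7, -1.4]
opening: 0.459
grip_force: 30.0
```

Emit:
step_arm --moves '[{"tx":0,"ty":0,"tz":0,"roll":0},{"tx":0,"ty":0,"tz":0,"roll":0},{"tx":0,"ty":0,"tz":25,"roll":0},{"tx":0,"ty":0,"tz":50,"roll":0},{"tx":0,"ty":0,"tz":50,"roll":0}]'

```text
t: 9.95
eef_pos: [624.7, 243.4, 73.6]
tcp_rot: [3.139, 0.007, -0.001]
ft_force: [-1.4, 0.2, -2.6]
opening: 0.46
grip_force: 30.0
```

```bash
python3 - <<'E'
from h import *
s=env.state(); print(s["eef_pos"],s["ft_force"],s["grip_force"])
c=optics.read_camera("wrist"); d=optics.read_camera("side")
k=np.zeros((400,800,3),np.uint8); k[:400,:400]=c["pixels"][:,120:520]
k[:,400:]=cv2.resize(d["pixels"][90:220,230:360],(400,400),interpolation=cv2.INTER_CUBIC); cv2.imwrite("pics/g1.png",k)
E
```

```text
[624.73768641 243.3960752   73.56576051] [-1.41511182  0.20608012 -2.57524481] 29.999556178227067
```

View pics/g1.png

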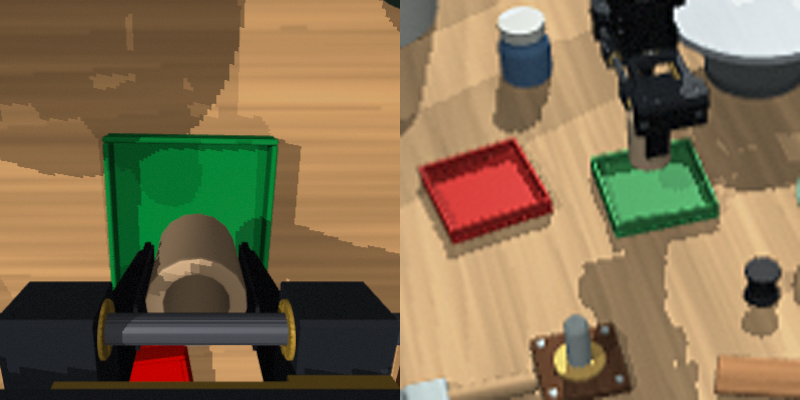

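The collar hangs over the green tray, well inside its walls (wrist crop, tray 108–275, collar 160–240). Lowering it now.

Emit:
step_arm --moves '[{"tx":0,"ty":0,"tz":12,"roll":0},{"tx":0,"ty":0,"tz":26,"roll":0},{"tx":0,"ty":0,"tz":38,"roll":0},{"tx":0,"ty":0,"tz":44,"roll":0},{"tx":0,"ty":0,"tz":46,"roll":0},{"tx":0,"ty":0,"tz":48,"roll":0},{"tx":0,"ty":0,"tz":48,"roll":0},{"tx":0,"ty":0,"tz":48,"roll":0}]'

```text
t: 10.72
eef_pos: [627.7, 245.3, 30.1]
tcp_rot: [-3.141, -0.001, -0.0]
ft_force: [0.5, 0.6, -0.4]
opening: 0.459
grip_force: 30.0
```

Emit:
step_arm --moves '[{"tx":0,"ty":0,"tz":1,"roll":0},{"tx":0,"ty":0,"tz":2,"roll":0},{"tx":0,"ty":0,"tz":2,"roll":0}]'

```text
t: 10.97
eef_pos: [627.4, 245.3, 27.7]
tcp_rot: [3.142, -0.0, -0.0]
ft_force: [0.6, -1.3, -1.2]
opening: 0.462
grip_force: 30.0
```

Emit:
step_arm --moves '[{"tx":0,"ty":0,"tz":1,"roll":0},{"tx":0,"ty":0,"tz":1.5,"roll":0},{"tx":0,"ty":0,"tz":1.5,"roll":0}]'

```text
t: 11.22
eef_pos: [627.4, 245.2, 26.0]
tcp_rot: [3.141, 0.0, -0.0]
ft_force: [-0.3, -0.4, -1.6]
opening: 0.456
grip_force: 30.0
```

Emit:
step_arm --moves '[{"tx":0,"ty":0,"tz":0.5,"roll":0},{"tx":0,"ty":0,"tz":0.5,"roll":0}]'

```text
t: 11.38
eef_pos: [627.4, 245.2, 25.9]
tcp_rot: [3.141, -0.0, -0.0]
ft_force: [-1.9, -0.2, 2.9]
opening: 0.459
grip_force: 30.0
```

Emit:
step_arm --moves '[{"tx":0,"ty":0,"tz":0,"roll":0},{"tx":0,"ty":0,"tz":0,"roll":0},{"tx":0,"ty":0,"tz":0,"roll":0},{"tx":0,"ty":0,"tz":0,"roll":0},{"tx":0,"ty":0,"tz":-10,"roll":0},{"tx":0,"ty":0,"tz":-35,"roll":0},{"tx":0,"ty":0,"tz":-75,"roll":0},{"tx":0,"ty":0,"tz":-115,"roll":0},{"tx":0,"ty":0,"tz":-150,"roll":0}]' --grip 70

```text
t: 12.13
eef_pos: [627.4, 245.2, 178.8]
tcp_rot: [-3.141, -0.001, -0.0]
ft_force: [0.6, 0.2, 0.1]
opening: 0.734
grip_force: 0.0
```

Emit:
step_arm --moves '[{"tx":-2,"ty":30,"tz":0,"roll":0},{"tx":-5,"ty":70,"tz":0,"roll":0},{"tx":-8,"ty":110,"tz":0,"roll":0},{"tx":-11,"ty":150,"tz":0,"roll":0},{"tx":-14,"ty":190,"tz":0,"roll":0},{"tx":-17,"ty":230,"tz":0,"roll":0},{"tx":-20,"ty":270,"tz":0,"roll":0},{"tx":-23,"ty":310,"tz":0,"roll":0},{"tx":-26,"ty":350,"tz":0,"roll":0},{"tx":-29,"ty":390,"tz":0,"roll":0},{"tx":-32,"ty":430,"tz":0,"roll":0},{"tx":-35,"ty":470,"tz":0,"roll":0}]'

```text
t: 13.13
eef_pos: [591.8, -226.8, 176.6]
tcp_rot: [3.141, -0.001, -0.0]
ft_force: [1.1, 0.4, 0.0]
opening: 0.738
grip_force: 0.0
```

Emit:
step_arm --moves '[{"tx":-1,"ty":33,"tz":0,"roll":0},{"tx":-1,"ty":33,"tz":0,"roll":0},{"tx":-1,"ty":33,"tz":0,"roll":0},{"tx":-1,"ty":33,"tz":0,"roll":0},{"tx":-1,"ty":33,"tz":0,"roll":0},{"tx":-1,"ty":33,"tz":0,"roll":0}]'

```text
t: 13.63
eef_pos: [591.5, -256.5, 176.0]
tcp_rot: [3.141, -0.0, 0.001]
ft_force: [-0.1, -0.1, -0.2]
opening: 0.737
grip_force: 0.0
```

```bash
python3 - <<'E'
from h import *
s=env.state(); print(s["eef_pos"],s["tcp_rot"],s["ft_force"])
c=optics.read_camera("wrist"); im=c["pixels"]; H,S,V=cv2.split(cv2.cvtColor(im,cv2.COLOR_BGR2HSV))
m=(V>150)&(S<110)&(H<25)
for st,ce,l in comps(m,300):
    cs,h=cv2.findContours(l.astype(np.uint8),cv2.RETR_CCOMP,cv2.CHAIN_APPROX_NONE)
    for k,q in enumerate(cs):
        if h[0,k,3]>=0 and len(q)>30: print(" bore",cv2.fitEllipse(plane(c,q[:,0],72)[:,:2].astype(np.float32)))
d=optics.read_camera("side")
cv2.imwrite("pics/g2.png",np.hstack([cv2.resize(d["pixels"][90:220,230:360],(400,400),interpolation=cv2.INTER_CUBIC),im[:,120:520]]))
E
```

```text
[ 591.50365018 -256.52136948  175.99188628] [ 3.14146634e+00 -1.94691383e-04  1.35202824e-03] [-0.09370247 -0.1169488  -0.18386506]
 bore ((590.8965454101562, -258.8470458984375), (28.977550506591797, 29.50299644470215), 47.7758903503418)
```

View pics/g2.png

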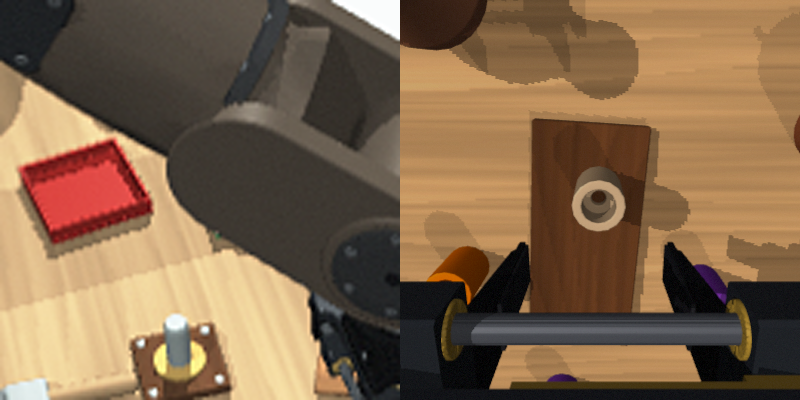

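The second collar stands alone on the board at (600,205), with ridge-like steps showing in its bore. The arm hides the green tray for now. Grasping the collar.

Emit:
step_arm --moves '[{"tx":0,"ty":0,"tz":25,"roll":0},{"tx":0,"ty":0,"tz":60,"roll":0},{"tx":0,"ty":0,"tz":92,"roll":0},{"tx":0,"ty":0,"tz":118,"roll":0},{"tx":0,"ty":0,"tz":134,"roll":0},{"tx":0,"ty":0,"tz":142,"roll":0},{"tx":0,"ty":0,"tz":142,"roll":0},{"tx":0,"ty":0,"tz":142,"roll":0}]'

```text
t: 14.4
eef_pos: [591.7, -257.6, 34.2]
tcp_rot: [3.141, -0.0, 0.0]
ft_force: [-0.6, 0.6, 0.6]
opening: 0.739
grip_force: 0.0
```

Emit:
step_arm --moves '[{"tx":0,"ty":0,"tz":0,"roll":0},{"tx":0,"ty":0,"tz":0,"roll":0},{"tx":0,"ty":0,"tz":0,"roll":0},{"tx":0,"ty":0,"tz":0,"roll":0},{"tx":0,"ty":0,"tz":0,"roll":0},{"tx":0,"ty":0,"tz":0,"roll":0},{"tx":0,"ty":0,"tz":0,"roll":0},{"tx":0,"ty":0,"tz":0,"roll":0}]' --grip 30

```text
t: 15.07
eef_pos: [591.4, -258.0, 34.2]
tcp_rot: [3.141, -0.001, -0.0]
ft_force: [-0.1, 0.2, 6.2]
opening: 0.448
grip_force: 30.0
```

Emit:
step_arm --moves '[{"tx":0,"ty":0,"tz":-10,"roll":0},{"tx":0,"ty":0,"tz":-35,"roll":0},{"tx":0,"ty":0,"tz":-70,"roll":0},{"tx":0,"ty":0,"tz":-110,"roll":0},{"tx":-10,"ty":-30,"tz":-110,"roll":0},{"tx":-22,"ty":-67,"tz":-110,"roll":0},{"tx":-34,"ty":-105,"tz":-110,"roll":0},{"tx":-46,"ty":-143,"tz":-110,"roll":0},{"tx":-58,"ty":-181,"tz":-110,"roll":0},{"tx":-70,"ty":-219,"tz":-110,"roll":0},{"tx":-82,"ty":-257,"tz":-110,"roll":0},{"tx":-90,"ty":-281,"tz":-110,"roll":0}]'

```text
t: 16.07
eef_pos: [499.6, 26.0, 144.1]
tcp_rot: [-3.141, 0.001, 0.001]
ft_force: [0.2, -0.0, -2.3]
opening: 0.448
grip_force: 30.0
```

Emit:
step_arm --moves '[{"tx":-4,"ty":-12,"tz":0,"roll":0},{"tx":-4,"ty":-12,"tz":0,"roll":0},{"tx":-4,"ty":-12,"tz":0,"roll":0},{"tx":-4,"ty":-12,"tz":0,"roll":0},{"tx":-4,"ty":-12,"tz":0,"roll":0},{"tx":-4,"ty":-12,"tz":0,"roll":0}]'

```text
t: 16.57
eef_pos: [497.7, 34.2, 143.5]
tcp_rot: [3.141, 0.0, -0.002]
ft_force: [0.0, -0.7, -1.7]
opening: 0.448
grip_force: 30.0
```

```bash
python3 arc.py
```

```text
31 collar [495.8  33.8] resid 0.33 tcp [497.6  34.4 143.5] off [-1.8 -0.5]
```

Emit:
step_arm --moves '[{"tx":0,"ty":0,"tz":15,"roll":0},{"tx":0,"ty":0,"tz":38,"roll":0},{"tx":0,"ty":0,"tz":50,"roll":0},{"tx":0,"ty":0,"tz":53,"roll":0},{"tx":0,"ty":0,"tz":56,"roll":0},{"tx":0,"ty":0,"tz":59,"roll":0},{"tx":0,"ty":0,"tz":62,"roll":0},{"tx":0,"ty":0,"tz":63,"roll":0},{"tx":0,"ty":0,"tz":63,"roll":0}]'

```text
t: 17.37
eef_pos: [497.4, 35.2, 80.8]
tcp_rot: [3.141, -0.0, -0.0]
ft_force: [-0.0, 0.4, -1.4]
opening: 0.449
grip_force: 30.0
```

Emit:
step_arm --moves '[{"tx":0,"ty":0,"tz":4,"roll":0},{"tx":0,"ty":0,"tz":8,"roll":0},{"tx":0,"ty":0,"tz":10,"roll":0},{"tx":0,"ty":0,"tz":12,"roll":0},{"tx":0,"ty":0,"tz":13,"roll":0},{"tx":0,"ty":0,"tz":13,"roll":0}]'

```text
t: 17.87
eef_pos: [497.3, 35.3, 67.4]
tcp_rot: [3.142, 0.0, -0.0]
ft_force: [0.2, -0.8, -2.6]
opening: 0.452
grip_force: 30.0
```

Emit:
step_arm --moves '[{"tx":0,"ty":0,"tz":1,"roll":0},{"tx":0,"ty":0,"tz":2,"roll":0},{"tx":0,"ty":0,"tz":2,"roll":0}]'

```text
t: 18.12
eef_pos: [497.3, 35.3, 65.5]
tcp_rot: [3.142, 0.0, -0.0]
ft_force: [-0.6, -0.9, -1.6]
opening: 0.448
grip_force: 30.0
```

Emit:
step_arm --moves '[{"tx":0,"ty":0,"tz":0.5,"roll":0},{"tx":0,"ty":0,"tz":1,"roll":0},{"tx":0,"ty":0,"tz":1,"roll":0}]'

```text
t: 18.37
eef_pos: [497.3, 35.3, 64.6]
tcp_rot: [3.141, -0.0, -0.0]
ft_force: [0.2, 0.1, -1.6]
opening: 0.453
grip_force: 30.0
```

Emit:
step_arm --moves '[{"tx":0,"ty":0,"tz":0.5,"roll":0},{"tx":0,"ty":0,"tz":1,"roll":0},{"tx":0,"ty":0,"tz":1,"roll":0}]'

```text
t: 18.62
eef_pos: [497.3, 35.2, 63.5]
tcp_rot: [3.142, 0.0, -0.0]
ft_force: [-0.1, -0.2, -1.4]
opening: 0.447
grip_force: 30.0
```

Emit:
step_arm --moves '[{"tx":0,"ty":0,"tz":0.5,"roll":0},{"tx":0,"ty":0,"tz":0.5,"roll":0}]'

```text
t: 18.78
eef_pos: [497.4, 35.2, 63.2]
tcp_rot: [3.141, -0.0, -0.0]
ft_force: [-0.2, -0.5, -0.5]
opening: 0.453
grip_force: 30.0
```

Emit:
step_arm --moves '[{"tx":0,"ty":0,"tz":0.5,"roll":0},{"tx":0,"ty":0,"tz":0.5,"roll":0}]'

```text
t: 18.95
eef_pos: [497.4, 35.2, 63.1]
tcp_rot: [3.141, -0.0, -0.0]
ft_force: [-1.7, 0.7, 7.2]
opening: 0.444
grip_force: 30.0
```

It stops firmly at 63.1 (7 N), so the underside is 25 above the seat. That is the ridge, so this collar goes to the red tray. Lifting off and measuring the red tray from the first top picture.

Emit:
step_arm --moves '[{"tx":0,"ty":0,"tz":-8,"roll":0},{"tx":0,"ty":0,"tz":-25,"roll":0},{"tx":0,"ty":0,"tz":-50,"roll":0},{"tx":0,"ty":0,"tz":-65,"roll":0},{"tx":0,"ty":0,"tz":-65,"roll":0}]'

```text
t: 19.37
eef_pos: [498.6, 35.2, 130.5]
tcp_rot: [3.141, -0.005, -0.0]
ft_force: [1.9, -0.3, -0.3]
opening: 0.453
grip_force: 30.0
```

```bash
python3 - <<'E'
from h import *
c=optics.read_camera("top"); im=cv2.imread("pics/top0.png"); f=im.astype(int); print(env.state()["eef_pos"])
for th in (50,65,80):
  m=(f[...,2]-f[...,1]>th)&(f[...,2]>2.2*f[...,1]); m[:,:205]=0; m[:,250:]=0
  for st,ce,l in comps(m,300): print(th,st,cv2.minAreaRect(plane(c,outline(l),20)[:,:2].astype(np.float32)))
w=optics.read_camera("wrist")["pixels"]; 
d=optics.read_camera("side"); dp=d["pixels"].astype(int); m=(dp[...,2]>2.2*dp[...,1])&(dp[...,2]>90); m[:130]=0;m[175:]=0;m[:,:230]=0;m[:,285:]=0
for st,ce,l in comps(m,300): print("side",st,cv2.minAreaRect(plane(d,outline(l),20)[:,:2].astype(np.float32)))
E
```

```text
[497.90583271  35.21498286 128.84774515]
50 [211 214  34  35 959] ((458.35833740234375, 296.3053283691406), (104.65666961669922, 107.27722930908203), 8.332962989807129)
65 [211 214  34  35 934] ((458.18292236328125, 296.76361083984375), (104.53164672851562, 106.48737335205078), 8.11947250366211)
80 [214 215  31  33 789] ((458.5758972167969, 293.1556396484375), (103.082763671875, 96.14949798583984), 8.445928573608398)
side [237 137  35  32 697] ((449.16326904296875, 289.1944580078125), (90.82649993896484, 127.32904815673828), 7.1965436935424805)
```

Emit:
step_arm --moves '[{"tx":-4,"ty":-30,"tz":0,"roll":0},{"tx":-10,"ty":-68,"tz":0,"roll":0},{"tx":-16,"ty":-106,"tz":0,"roll":0},{"tx":-22,"ty":-144,"tz":0,"roll":0},{"tx":-28,"ty":-182,"tz":0,"roll":0},{"tx":-33,"ty":-220,"tz":0,"roll":0},{"tx":-37,"ty":-245,"tz":0,"roll":0},{"tx":-39,"ty":-261,"tz":0,"roll":0},{"tx":-39,"ty":-261,"tz":0,"roll":0},{"tx":-39,"ty":-261,"tz":0,"roll":0},{"tx":-39,"ty":-261,"tz":20,"roll":0},{"tx":-39,"ty":-261,"tz":50,"roll":0}]'

```text
t: 20.52
eef_pos: [459.5, 295.8, 78.4]
tcp_rot: [-3.14, -0.003, -0.001]
ft_force: [1.2, -0.3, -1.8]
opening: 0.452
grip_force: 30.0
```

Emit:
step_arm --moves '[{"tx":0,"ty":0,"tz":15,"roll":0},{"tx":0,"ty":0,"tz":30,"roll":0},{"tx":0,"ty":0,"tz":40,"roll":0},{"tx":0,"ty":0,"tz":46,"roll":0},{"tx":0,"ty":0,"tz":46,"roll":0},{"tx":0,"ty":0,"tz":46,"roll":0}]'

```text
t: 21.02
eef_pos: [458.6, 295.9, 31.7]
tcp_rot: [3.141, 0.0, -0.001]
ft_force: [-0.3, 0.3, -1.5]
opening: 0.448
grip_force: 30.0
```

Emit:
step_arm --moves '[{"tx":0,"ty":0,"tz":1,"roll":0},{"tx":0,"ty":0,"tz":2,"roll":0},{"tx":0,"ty":0,"tz":2,"roll":0}]'

```text
t: 21.27
eef_pos: [458.6, 296.3, 30.0]
tcp_rot: [-3.141, -0.001, -0.0]
ft_force: [-0.5, 0.6, -1.4]
opening: 0.45
grip_force: 30.0
```

Emit:
step_arm --moves '[{"tx":0,"ty":0,"tz":1,"roll":0},{"tx":0,"ty":0,"tz":2,"roll":0},{"tx":0,"ty":0,"tz":3,"roll":0},{"tx":0,"ty":0,"tz":3,"roll":0}]'

```text
t: 21.6
eef_pos: [458.3, 296.2, 26.5]
tcp_rot: [3.141, 0.0, -0.0]
ft_force: [-0.1, -0.3, -1.8]
opening: 0.447
grip_force: 30.0
```

Emit:
step_arm --moves '[{"tx":0,"ty":0,"tz":0.5,"roll":0},{"tx":0,"ty":0,"tz":0.5,"roll":0}]'

```text
t: 21.77
eef_pos: [458.4, 296.3, 26.2]
tcp_rot: [3.142, -0.0, -0.0]
ft_force: [-1.1, 0.2, 0.4]
opening: 0.45
grip_force: 30.0
```

Emit:
step_arm --moves '[{"tx":0,"ty":0,"tz":0.5,"roll":0},{"tx":0,"ty":0,"tz":0.5,"roll":0}]'

```text
t: 21.93
eef_pos: [458.4, 296.3, 26.2]
tcp_rot: [-3.142, -0.0, -0.0]
ft_force: [-2.9, -0.8, 6.9]
opening: 0.45
grip_force: 30.0
```

The collar is on the tray floor. Releasing, rising and backing off to look.

Emit:
step_arm --moves '[{"tx":0,"ty":0,"tz":0,"roll":0},{"tx":0,"ty":0,"tz":0,"roll":0},{"tx":0,"ty":0,"tz":0,"roll":0},{"tx":0,"ty":0,"tz":0,"roll":0},{"tx":0,"ty":0,"tz":-10,"roll":0},{"tx":0,"ty":0,"tz":-35,"roll":0},{"tx":0,"ty":0,"tz":-75,"roll":0},{"tx":0,"ty":0,"tz":-115,"roll":0},{"tx":0,"ty":0,"tz":-155,"roll":0},{"tx":0,"ty":0,"tz":-170,"roll":0}]' --grip 70

```text
t: 22.77
eef_pos: [459.5, 296.9, 201.6]
tcp_rot: [-3.139, -0.006, -0.0]
ft_force: [0.2, 0.6, 0.5]
opening: 0.735
grip_force: 0.0
```

Emit:
step_arm --moves '[{"tx":5,"ty":35,"tz":0,"roll":0},{"tx":10,"ty":70,"tz":0,"roll":0},{"tx":15,"ty":110,"tz":0,"roll":0},{"tx":20,"ty":150,"tz":0,"roll":0},{"tx":25,"ty":190,"tz":0,"roll":0},{"tx":30,"ty":230,"tz":0,"roll":0},{"tx":30,"ty":270,"tz":0,"roll":0},{"tx":30,"ty":310,"tz":0,"roll":0},{"tx":30,"ty":350,"tz":0,"roll":0},{"tx":30,"ty":390,"tz":0,"roll":0},{"tx":30,"ty":400,"tz":0,"roll":0},{"tx":30,"ty":400,"tz":0,"roll":0}]'

```text
t: 23.77
eef_pos: [488.2, -106.2, 196.1]
tcp_rot: [3.141, -0.001, -0.004]
ft_force: [-0.3, 0.3, 0.0]
opening: 0.731
grip_force: 0.0
```

Emit:
step_arm --moves '[{"tx":0,"ty":0,"tz":0,"roll":0},{"tx":0,"ty":0,"tz":0,"roll":0},{"tx":0,"ty":0,"tz":0,"roll":0},{"tx":0,"ty":0,"tz":0,"roll":0}]'

```text
t: 24.1
eef_pos: [488.3, -102.5, 195.8]
tcp_rot: [3.142, -0.0, 0.002]
ft_force: [0.8, -0.1, -0.1]
opening: 0.737
grip_force: 0.0
```

```bash
python3 - <<'E'
from h import *
t=optics.read_camera("top")["pixels"]; s=optics.read_camera("side")["pixels"]
cv2.imwrite("pics/end.png",np.hstack([cv2.convertScaleAbs(cv2.resize(t[100:300,150:350],(400,400)),alpha=1.4),cv2.resize(s[90:290,210:410],(400,400))]))
st=env.state(); print(st["t"],st["eef_pos"],st["ft_force"])
E
```

```text
24.2 [ 488.37631837 -102.83746858  195.71565678] [ 0.54165509  0.55873741 -0.60135   ]
```

View pics/end.png

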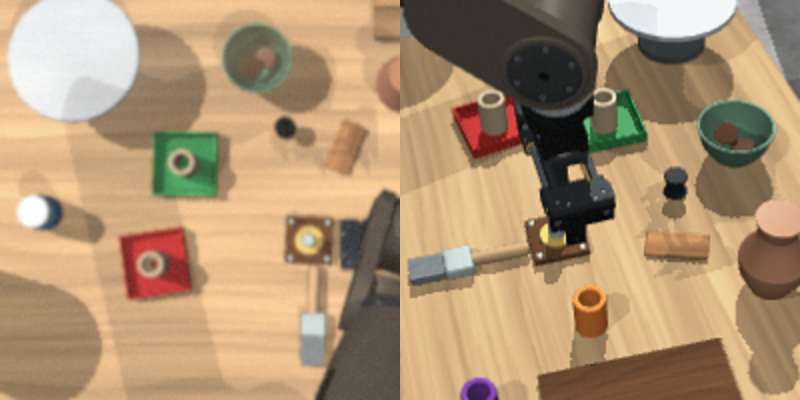

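The final view shows both collars upright: one in the green tray (top crop (182,163)), one in the red tray ((151,264)). The gauge, brush, rib, bobbin, bowl, vase and orange tube are where they were, and the arm is clear.

```bash
python3 -c "
from cell import env
print(env.job_done())"
```

```text
the job is handed in; nothing more can be done
None
```

Job handed in at about 24 s: the collar nearest the robot went fully onto the brass seat and stands upright in the green tray; the other stopped on its ridge 25 mm above the seat and stands upright in the red tray.

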